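# Nest the slip strainers and key the knurled cap home

### The job

Put the slip filter together: stand the blue coarse strainer in the steel neck of the white filter head, nest the smaller orange fine strainer inside it, then set the knurled brass cap over them. Turn the cap until its hidden keyways drop over the neck's pins, push it fully home against the spring and finish while still holding it pressed home there, because it springs up when let go. Leave everything else on the table where it is.

Things in the scene. Friction and masses are not known exactly. Their poses are not given: they have to be found in the camera images.
- filter_head: Fixed white round plastic housing, 132 mm across, 30 mm tall, with a brass hose stub low on its +x side reaching 95 mm out. Origin: centre of its underside, at table height; z up. On its centre stands a steel neck (see point neck_rim) with two pins (see point pins) and, below the pins, a black sprung ring, the seat, 58 mm across.
- neck_rim (a point): Centre of the neck's rim, 74 mm above the housing's origin. The neck is an open upright steel tube of outer diameter 40 mm and inner diameter 35 mm, from 30 to 74 mm above the housing's origin.
- pins (a point): Point on the neck's axis level with the tops of its two pins, 66 mm above the housing's origin, 8 mm below the rim. The steel pins, 4.5 mm thick, stick out level on opposite sides of the neck, 49.6 mm across both. Their angle about the axis differs each time and is not given (this point's orientation does not tell it).
- seat (a joint): Black ring around the neck that the cap pushes straight down: 0 = up (its top 56 mm above the housing's origin), 0.006 m = fully down on its stop (top at 50 mm). A spring pushes up with about 5 N at 0 and 10 N at 0.006; it returns when let go.
- coarse: Loose blue strainer cup, 50 g, standing. Origin: centre of its underside, z up. Closed tapered body 24 mm wide below, 31 mm at 40 mm height; from 40 to 54 mm a rim band 38 mm in diameter to grip from above. Inside 27 mm wide at the top, 20 mm at the bottom. Seated, its band rests on the neck's rim: origin 34 mm above the housing's.
- fine: Loose orange strainer cup, 50 g, standing. Origin: centre of its underside, z up. Closed tapered body 17 mm wide below, 23 mm at 36 mm height; from 36 to 48 mm a rim band 32 mm in diameter to grip from above. Nested, its band rests on top of the blue one's band: its origin is 18 mm above the blue one's, 52 mm above the housing's.
- cap: Loose knurled brass cap, about 180 g, standing mouth down. Origin: centre of its mouth, z up. Skirt 60 mm in diameter up to 58 mm, then a knurled round grip 50 mm in diameter from 58 to 84 mm (flat top). Hollow from below to 53 mm. Over the neck it first rests on the pins (origin 66 mm above the housing's); keyed it goes down to 56 mm on the seat, and pushed with about 10 N to 50 mm, fully home.
- cap_keyways (a point): Point on the cap's axis at its mouth. The lowest 16 mm inside are a land with a 43 mm bore, cut from top to bottom by four straight keyways 9 mm wide, 54 mm across, a quarter turn apart, unseen from outside. Turned either way by at most a quarter turn they meet the pins (about 5 degrees of play either side) and the cap can go down. It never locks: let go, it rises 6 mm.
- jar: green glass glaze jar with white lid, 72 mm wide, 100 mm tall; origin under its centre. Bystander.
- sponge: yellow sponge block 110 x 70 x 35 mm; origin under its centre. Bystander.
- brush: brush with a handle, lying on the table. Bystander.
- rib: spatula, lying on the table. Bystander.
- beaker: terracotta cup, 72 mm wide, 75 mm tall. Bystander.
- bowl: blue bowl, 130 mm wide, 55 mm tall. Bystander.

How it is judged:
By the outcome, as a careful person would: the job done as asked, in the order asked, and still so for the second after the job is handed in, while the arm keeps its last pose, push and grip.
It also fails if it takes over 72 s, if anything falls off the work surface, if the arm or the gripper's body presses on something with over 40 N, if the wrist force passes 120 N, or if a joint passes its speed limit or range.

### The arm

A 7-joint arm with a two-finger parallel gripper is mounted at the origin on the work surface. World frame = base frame: x ahead of the robot, y to its left, z up, the work surface at z = 0. Lengths are in m, angles in rad, forces in N, time in s.
With the tool pointing down it reaches from about 0.4 to 0.85 m from the base axis. Payload 10.4 kg.
Tool frame: the origin (TCP) lies on the centre line of the jaws, within the pads' length; the fingertips stand 14 mm ahead of it and the grasp point (between the pads) lies 5 mm behind it (manip.tip_reach is the distance from the TCP to the fingertips, in m); z points along the fingers, y is the line along which they close (so a half turn about z gives the same grasp; the last joint's range is limited). The gripper opens to 85 mm and grips with 20 to 120 N. Pads are 22 mm wide; open, the fingers measure 114 mm over their backs; the gripper's body (76 mm by 85 mm) begins 54 mm behind the grasp point. The pads swing forward as they close: fully open they stand 13 mm farther back than shut.
Start: joints at [1.126, 0.332, -0.065, 1.46, 0.022, 1.35, -0.088], TCP at [0.256, -0.57, 0.245] pointing down, gripper open.
Joint ranges: [-2.6, 2.6], [-0.5, 2.12], [-1.47, 1.34], [0.16, 2.42], [-1.27, 4.41], [0.06, 2.06], [-2.6, 2.6]. Speed limits (rad/s): [2.22, 2.22, 2.79, 2.79, 3.14, 3.14, 3.14].

### API

Orientations are given as a unit quaternion [x, y, z, w].
In Python, from workcell import manip gives the robot as it stands.
- The arm moves only by the shell command python3 -m pendant 'ROWS' [FORCE]. ROWS is JSON, a list of rows, each a list of 7 numbers: the shift along the tool's x, y, z in units of 50 mm (1.0 is 50 mm), then the turn, a rotation vector about the tool's x, y, z in units of 8 degrees (1.0 is 8 degrees), then the opening, from -1 (shut) to 1 (fully open), so that 0 is half open. In form: [[dx, dy, dz, ax, ay, az, jaw], ...]. A call has exactly 10 rows; each row is the pose to reach, as a shift and turn from the pose commanded when the call began, along the tool's axes at that moment; what a row does not reach only later rows make up. A row lasts 1/8 s, in which the tool goes at most 62.5 mm and 10.7 degrees, less where a joint would pass 70% of its speed; a pose out of reach is approached as far as the arm can. A call with a gripper value outside its range is refused whole. The fingers move at their own pace and stop on an object; FORCE is the grip in N (left out, the last holds). Time passes only in rows, so rows that repeat a pose let the fingers close, or fill a call up. It gives the time, the measured TCP pose, the force, the opening and the grip force at its end, in the units of the state.
- manip.get_obs(): the state, without advancing time (a new reading comes with each control period).
- manip.camera(name): name is "side" or "top"; returns (picture, depth): 400x640x3 uint8, red, green, blue; 400x640 float32, m along the optical axis (not along the pixel's ray), 0 where there is no reading.
- manip.get_calibration(name): a dict with "fx", "fy", "cx", "cy" (pixels), "xyz" and "orientation" of the camera in the world. Camera axes: x right, y up, looking along -z (the intrinsics and any distortion apply to the point x, -y, -z); pixel columns grow to the right and rows downward; lengths in m; the calibration is good to about 2 mm. A picture is of the moment at which its call begins. get_calibration takes no time and is no camera call.
- manip.hand_in(): hands the job in; it is judged then, once.
Trained networks look in the newest picture that a camera, given by its name, has taken for a name from the list of things; names that differ only in an ending like _2 or _b are one class to them, and where a whole thing is asked for, a point or a joint stands for the part that bears it (a point fixed in the world has none). Each returns a list of dicts, best first, with "p" (0 to 1); they miss things now and then, are a little off and sometimes report something else, mostly with a low value. They report only what shows in the picture. A call takes as long as a camera call.
- manip.find_in(thing, camera): "box" ([left, top, right, bottom] in pixels, round what is visible of it).
- manip.trace(thing, camera): "pixels" (400x640 bool, what is visible of it) and "box" ([left, top, right, bottom] in pixels, round what is visible of it).
- manip.tip_of(thing, camera): "pixel" ([column, row] in pixels: a listed point, or the origin of a listed thing).
The state is a dict: "clock": time; "joint_pos": joint angles; "joint_velocities": joint speeds; "tau": joint torques, N m; "position": TCP position; "ee_rot": TCP orientation; "ft_force": force on the tool from outside, world axes, zero at the start; "torque": the same for the moment, N m; "grip_width": opening from 0.0 (shut) to 1.0 (fully open); "grasp_force": force on a finger pad.
Only numpy, scipy, OpenCV 4.12 (cv2) and the standard library are available. Lean on these libraries where they do the work, as an engineer would, in place of code of your own. Each camera call takes 0.05 s, during which the arm holds its last target. There are 200 camera calls.

## Working session

There is one attempt and no reset: what is moved stays moved. The work goes in short steps, Python scripts to look and compute and a shell command to move; the robot and the scene stay as the last step left them, time stands still between calls to the robot, and variables do not carry over. Pictures are saved under pics/ and viewed, at most 10 in all, crops included, and the job is handed in when it is done.

```bash
mkdir -p pics; cat > h.py <<'E'
import numpy as np, cv2
from scipy.spatial.transform import Rotation as R
from workcell import manip
def cal(n):
    c=manip.get_calibration(n); return c,R.from_quat(c["orientation"]).as_matrix(),np.array(c["xyz"])
def world(n,u,v,d):
    c,M,t=cal(n); u,v,d=map(np.asarray,(u,v,d))
    p=np.stack([(u-c["cx"])/c["fx"]*d,-(v-c["cy"])/c["fy"]*d,-d],-1); return p@M.T+t
def cloud(n,mask,dep):
    v,u=np.nonzero(mask&(dep>0)); return world(n,u,v,dep[v,u])
def atz(n,u,v,z):
    a=world(n,u,v,1.0); c,M,t=cal(n); s=(z-t[2])/(a[2]-t[2]); return t+s*(a-t)
def save(p,f): cv2.imwrite("pics/"+f,p[:,:,::-1])
def pix(n,P):
    c,M,t=cal(n); q=(np.asarray(P)-t)@M; return c["cx"]+c["fx"]*q[0]/-q[2], c["cy"]-c["fy"]*q[1]/-q[2]
E
python3 - <<'E'
from h import *
np.set_printoptions(precision=4,suppress=True)
for n in("top","side"):
    p,d=manip.camera(n); save(p,n+"0.png"); print(n,manip.get_calibration(n))
    for th in ["filter_head","coarse","fine","cap"]:
        for r in manip.trace(th,n)[:2]:
            P=cloud(n,r["pixels"],d)
            print(th,round(r["p"],2),np.round(r["box"]), len(P) and np.r_[np.percentile(P,2,axis=0),np.percentile(P,98,axis=0)])
s=manip.get_obs();print(s["clock"],s["position"],s["ee_rot"],s["ft_force"]); print(R.from_quat(s["ee_rot"]).as_matrix())
E
```

```text
top {'fx': 434.3883863573587, 'fy': 434.3883863573587, 'cx': 320.2572973348911, 'cy': 204.51026351543092, 'xyz': array([0.4755, 0.0397, 1.5009]), 'orientation': array([ 0.0197, -0.0309, -0.6985,  0.7147])}
filter_head 0.6 [325. 190. 365. 236.] [ 0.4936 -0.1252  0.0136  0.6275 -0.0087  0.0716]
coarse 0.18 [324. 185. 364. 231.] [ 0.4941 -0.1223  0.0165  0.6339 -0.0058  0.0595]
fine 0.57 [249. 190. 257. 196.] [0.6032 0.2338 0.0007 0.6271 0.2608 0.0523]
cap 0.68 [395. 204. 419. 226.] [ 0.5328 -0.2922  0.004   0.5879 -0.2413  0.0909]
cap 0.47 [326. 189. 364. 234.] [ 0.494  -0.1223  0.0162  0.6325 -0.0057  0.059 ]
side {'fx': 420.33499470718453, 'fy': 420.33499470718453, 'cx': 313.9030581992881, 'cy': 202.60409702747268, 'xyz': array([0.448 , 1.1867, 0.8429]), 'orientation': array([-0.032 ,  0.4758,  0.8782, -0.0362])}
filter_head 0.79 [297. 194. 340. 219.] [ 0.4972 -0.0958  0.0038  0.6361  0.0032  0.057 ]
coarse 0.48 [330. 255. 342. 274.] [0.4714 0.2519 0.0024 0.5051 0.2893 0.0562]
fine 0.63 [295. 194. 340. 221.] [ 0.4967 -0.0977  0.0029  0.6393  0.0032  0.0574]
cap 0.91 [315. 158. 332. 184.] [ 0.5354 -0.2826  0.0032  0.5941 -0.2367  0.0882]
0.5 [ 0.2559 -0.5702  0.2453] [0.9778 0.2093 0.     0.    ] [-0.2938  0.0408 -0.4449]
[[ 0.9124  0.4094  0.    ]
 [ 0.4094 -0.9124 -0.    ]
 [ 0.      0.     -1.    ]]
```

```bash
python3 - <<'E'
import cv2
a=cv2.imread("pics/top0.png")[80:300,200:460];b=cv2.imread("pics/side0.png")[110:310,200:440]
cv2.imwrite("pics/t1.png",cv2.resize(a,None,fx=2.7,fy=2.7,interpolation=2));cv2.imwrite("pics/s1.png",cv2.resize(b,None,fx=3,fy=3,interpolation=2)[:600])
E
```

```text
(no output)
```

View pics/t1.png

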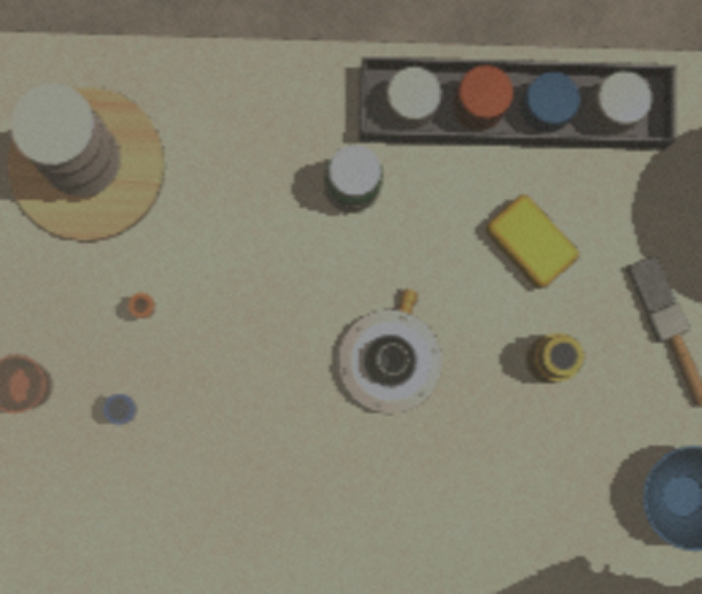

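View pics/s1.png

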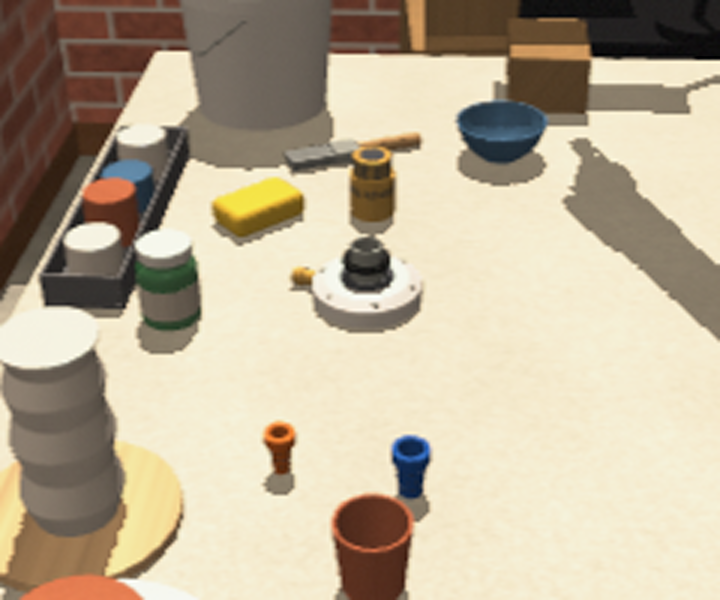

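The top view shows the neck at about (345,213), blue at (244,231), orange at (252,193) and the cap at (408,212), all clear of each other. The side view agrees. The pins are too small to make out. Next I'll fit silhouettes to get positions.

```bash
cat >> h.py <<'E'
from scipy.optimize import least_squares
SH=dict(coarse=[(0,12),(.04,15.5),(.04,19),(.054,19)],fine=[(0,8.5),(.036,11.5),(.036,16),(.048,16)],
 cap=[(0,30),(.058,30),(.058,25),(.084,25)],neck=[(.05,29),(.056,29),(.056,20),(.074,20)])
S=8
def render(n,sh,x,y,z,box):
    m=np.zeros(((box[3]-box[1])*S,(box[2]-box[0])*S),np.uint8); a=np.linspace(0,2*np.pi,40)
    C=[]
    for h,r in sh: 
        C.append(np.array([[(q-o+.5)*S for q,o in zip(pix(n,[x+r*.001*np.cos(t),y+r*.001*np.sin(t),z+h]),box)] for t in a]))
    for i in range(0,len(C),2): cv2.fillConvexPoly(m,cv2.convexHull(np.vstack(C[i:i+2]).astype(np.int32)),1)
    if len(C)>2: cv2.fillConvexPoly(m,cv2.convexHull(np.vstack(C[1:3]).astype(np.int32)),1) if sh[1][1]>=sh[2][1] else 0
    return m
def cen(m,box,s=1.): 
    v,u=np.nonzero(m); return np.array([u.mean()/s+box[0]-(.5 if s>1 else 0),v.mean()/s+box[1]-(.5 if s>1 else 0)]), len(u)/s/s
def fit(n,name,mask,x,y,z):
    "x,y (z known) whose rendered silhouette has the mask's centroid"
    u,v=pix(n,[x,y,z+.03]); box=[int(u)-30,int(v)-30,int(u)+30,int(v)+30]
    g,A=cen(mask,[0,0])
    f=lambda p: cen(render(n,SH[name],p[0],p[1],z,box),box,S)[0]-g
    p=least_squares(f,[x,y],diff_step=.01).x
    return p,A,cen(render(n,SH[name],*p,z,box),box,S)[1],f(p)
def blob(mask,u,v):
    k,l,st,c=cv2.connectedComponentsWithStats(mask.astype(np.uint8),connectivity=4)
    ok=[i for i in range(1,k) if st[i,4]>8]; i=min(ok,key=lambda i:np.hypot(*(c[i]-[u,v]))); m=(l==i).astype(np.uint8)
    cs,_=cv2.findContours(m,0,1); return cv2.drawContours(np.zeros_like(m),cs,-1,1,-1)>0
def masks(n,name,p,u,v):
    h=cv2.cvtColor(p,cv2.COLOR_RGB2HSV); H,Sa,V=[h[...,i].astype(int) for i in range(3)]
    m={"coarse":(H>105)&(H<130)&(Sa>90),"fine":((H<14)|(H>172))&(Sa>110),"cap":((Sa>115)|(V<80)),"neck":V<105}[name]
    w=np.zeros_like(m); w[int(v)-22:int(v)+22,int(u)-22:int(u)+22]=1
    return blob(m&w,u,v)
E
python3 - <<'E'
from h import *
np.set_printoptions(precision=4,suppress=True)
g=dict(coarse=(.488,.27),fine=(.615,.25),cap=(.563,-.266),neck=(.562,-.05))
for n in("top","side"):
    p=cv2.imread(f"pics/{n}0.png")[:,:,::-1].copy(); vis=p.copy()
    for k,(x,y) in g.items():
        u,v=pix(n,[x,y,.06 if k=="neck" else .03]); m=masks(n,k,p,u,v); vis[m]=(255,0,255)
        q,A,B,e=fit(n,k,m,x,y,0); print(n,k,q,"area",A,B,e)
    save(cv2.resize(vis[110:310,200:440],None,fx=2.4,fy=2.4,interpolation=0),n+"m.png")
a=cv2.imread("pics/topm.png");b=cv2.imread("pics/sidem.png");cv2.imwrite("pics/m.png",cv2.resize(np.vstack([a,b]),(400*576//640+200,600)))
E
```

```text
Traceback (most recent call last):
  File "h.py", line 45, in masks
    return blob(m&w,u,v)
  File "h.py", line 39, in blob
    ok=[i for i in range(1,k) if st[i,4]>8]; i=min(ok,key=lambda i:np.hypot(*(c[i]-[u,v]))); m=(l==i).astype(np.uint8)
                                               ~~~^^^^^^^^^^^^^^^^^^^^^^^^^^^^^^^^^^^^^^^^^
ValueError: min() iterable argument is empty
```

```bash
python3 - <<'E'
from h import *
g=dict(coarse=(.488,.27),fine=(.615,.25),cap=(.563,-.266),neck=(.562,-.05))
for n in("top","side"):
    p=cv2.imread(f"pics/{n}0.png")[:,:,::-1].copy(); h=cv2.cvtColor(p,cv2.COLOR_RGB2HSV)
    for k,(x,y) in g.items():
        u,v=map(int,pix(n,[x,y,.06 if k=="neck" else .03])); print(n,k,u,v)
        print(" ".join("%d/%d/%d"%tuple(q) for q in h[v,u-14:u+15:1 if k in("coarse","fine") else 2]))
E
```

```text
top coarse 244 230
27/39/143 24/42/145 22/44/144 20/47/136 21/48/112 19/46/105 22/43/107 20/37/103 40/8/100 113/39/104 114/14/90 20/9/85 30/3/86 30/6/85 30/6/87 30/6/90 165/6/86 116/19/94 110/43/106 111/30/109 27/21/120 27/38/140 27/41/143 26/38/146 26/40/147 25/38/146 24/42/146 25/40/148 24/42/144
top fine 251 193
27/37/143 27/39/144 30/39/144 29/35/144 29/36/142 26/40/133 25/40/109 18/44/104 19/48/102 19/58/106 14/86/119 12/122/136 11/111/126 13/105/100 15/82/96 14/78/92 12/91/98 14/106/111 13/128/131 13/115/138 20/65/138 29/37/144 32/35/146 33/35/146 29/38/148 29/39/145 27/38/146 25/44/146 25/40/147
top cap 403 211
23/49/88 18/48/90 20/42/90 17/72/71 20/92/64 19/96/72 22/110/114 24/104/118 25/20/75 9/23/77 21/23/78 20/20/77 23/69/96 26/105/143 23/46/145
top neck 340 210
19/36/136 17/38/141 27/16/143 0/0/136 15/37/96 26/33/62 26/31/58 23/25/82 23/17/61 25/25/62 21/29/62 20/35/65 19/36/99 21/27/65 105/7/143
side coarse 336 265
21/43/244 22/42/243 21/42/243 22/42/243 22/43/243 21/43/243 21/43/244 22/41/245 22/39/243 19/35/182 110/111/92 109/191/80 109/199/77 108/198/76 108/197/75 108/199/73 107/200/70 109/185/69 108/202/67 108/197/66 20/34/157 22/45/234 22/37/245 22/41/245 22/41/245 22/42/245 23/39/245 23/39/246 22/40/245
side fine 293 258
26/30/245 24/33/245 24/34/245 24/33/246 24/33/245 24/35/245 24/34/245 24/34/246 24/38/244 17/72/192 11/218/110 11/214/113 11/214/117 12/218/116 11/208/114 11/212/107 11/211/99 12/216/92 12/153/115 19/65/221 23/40/245 23/35/245 24/34/245 23/37/245 24/36/245 24/35/245 22/37/246 22/41/245 23/42/245
side cap 323 173
22/43/244 22/41/244 22/43/244 21/44/244 18/91/92 18/148/88 18/161/98 17/168/103 17/164/92 18/158/87 19/135/64 19/86/139 22/43/244 22/41/245 22/39/245
side neck 319 196
24/33/245 24/34/245 23/39/245 25/20/246 29/27/215 18/32/40 24/35/72 22/36/79 19/37/76 23/32/71 23/33/69 17/38/47 17/51/45 28/14/245 22/35/232
```

```bash
python3 - <<'E'
s=open("h.py").read()
a=s.index('    m={"coarse"'); b=s.index('    w=np.zeros_like(m)')
s=s[:a]+'''    r,b=p[...,0].astype(float)+1,p[...,2].astype(float)
    m={"top":{"coarse":b/r>.88,"fine":(Sa>64)&(H<22),"cap":Sa>62,"neck":V<110},
       "side":{"coarse":(H>95)&(H<130)&(Sa>75),"fine":(Sa>100)&(H<20),"cap":(Sa>85),"neck":V<140}}[n][name]
'''+s[b:]
open("h.py","w").write(s)
E
cat > m.py <<'E'
from h import *
np.set_printoptions(precision=4,suppress=True)
g=dict(coarse=(.488,.27),fine=(.615,.25),cap=(.563,-.266),neck=(.562,-.05))
for n in("top","side"):
    p=cv2.imread(f"pics/{n}0.png")[:,:,::-1].copy(); vis=p.copy()
    for k,(x,y) in g.items():
        u,v=pix(n,[x,y,.06 if k=="neck" else .03]); m=masks(n,k,p,u,v); vis[m]=(255,0,255)
        q,A,B,e=fit(n,k,m,x,y,0); print(n,k,q,"area",A,B,e)
    save(cv2.resize(vis[140:290,230:430],None,fx=2,fy=2,interpolation=0),n+"m.png")
cv2.imwrite("pics/m.png",np.vstack([cv2.imread("pics/topm.png"),cv2.imread("pics/sidem.png")]))
E
python3 m.py
```

```text
Traceback (most recent call last):
  File "m.py", line 8, in <module>
    q,A,B,e=fit(n,k,m,x,y,0); print(n,k,q,"area",A,B,e)
            ~~~^^^^^^^^^^^^^
  File "h.py", line 35, in fit
    p=least_squares(f,[x,y],diff_step=.01).x
      ~~~~~~~~~~~~~^^^^^^^^^^^^^^^^^^^^^^^
  File "h.py", line 34, in <lambda>
    f=lambda p: cen(render(n,SH[name],p[0],p[1],z,box),box,S)[0]-g
                    ~~~~~~^^^^^^^^^^^^^^^^^^^^^^^^^^^^
  File "h.py", line 24, in render
    C.append(np.array([[(q-o+.5)*S for q,o in zip(pix(n,[x+r*.001*np.cos(t),y+r*.001*np.sin(t),z+h]),box)] for t in a]))
                                                  ~~~^^^^^^^^^^^^^^^^^^^^^^^^^^^^^^^^^^^^^^^^^^^^^^^
  File "h.py", line 15, in pix
    c,M,t=cal(n); q=(np.asarray(P)-t)@M; return c["cx"]+c["fx"]*q[0]/-q[2], c["cy"]-c["fy"]*q[1]/-q[2]
          ~~~^^^
  File "h.py", line 5, in cal
    c=manip.get_calibration(n); return c,R.from_quat(c["orientation"]).as_matrix(),np.array(c["xyz"])
ValueError: time passes only in moves, steps and waits
```

```bash
sed -i 's/^def cal(n):/import functools\n@functools.lru_cache(None)\ndef cal(n):/' h.py
python3 - <<'E'
s=open("h.py").read()
s=s.replace('p=least_squares(f,[x,y],diff_step=.01).x','''p=np.array([x,y],float)
    for _ in range(5):
        e=f(p); p0=pix(n,[*p,z+.04]); p=atz(n,p0[0]-e[0],p0[1]-e[1],z+.04)[:2]''')
open("h.py","w").write(s)
E
python3 m.py
```

```text
top coarse [0.4852 0.2702] area 124.0 112.46875 [-0.002  -0.0044]
top fine [0.6149 0.2488] area 82.0 78.046875 [-0.0047 -0.0037]
top cap [ 0.562  -0.2714] area 317.0 314.46875 [-0.0006 -0.0003]
top neck [ 0.5523 -0.0595] area 323.0 241.21875 [0.0007 0.0119]
side coarse [0.4868 0.2692] area 189.0 221.5625 [-0.0013  0.0008]
side fine [0.6163 0.2469] area 130.0 144.40625 [ 0.0033 -0.0001]
side cap [ 0.5602 -0.2923] area 416.0 342.203125 [-0.015   0.0122]
side neck [ 0.5546 -0.094 ] area 433.0 163.921875 [-0.0042  0.0175]
```

View pics/m.png

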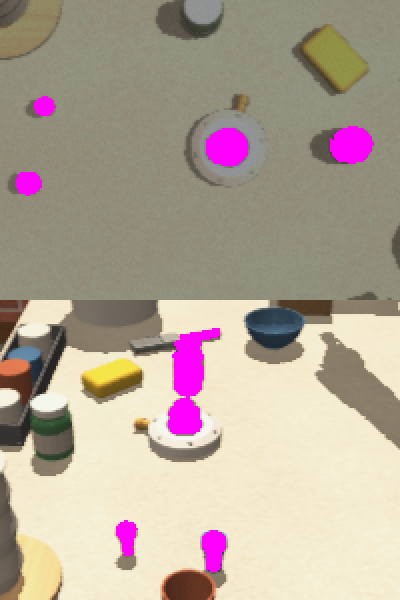

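```bash
python3 - <<'E'
from h import *
np.set_printoptions(precision=4,suppress=True)
rng=np.random.default_rng(0)
for n in("top","side"):
    p,d=manip.camera(n)
    for th,z in(("neck_rim",.074),("pins",.066),("filter_head",0)):
        for r in manip.tip_of(th,n)[:1]: print(n,th,r["p"],r["pixel"],atz(n,*r["pixel"],z))
    v,u=np.mgrid[:400,:640]; P=world(n,u,v,d); near=(np.hypot(P[...,0]-.556,P[...,1]+.055)<.1)&(d>0)
    for lo,hi in((.022,.04),(.062,.085)):
        Q=P[near&(P[...,2]>lo)&(P[...,2]<hi)]; print(n,lo,len(Q),Q.mean(0),Q.min(0),Q.max(0))
    # housing outline in brightness: white, low saturation
    h=cv2.cvtColor(p,cv2.COLOR_RGB2HSV); u0,v0=map(int,pix(n,[.556,-.056,.03]))
    w=np.zeros((400,640),bool); w[v0-28:v0+28,u0-28:u0+28]=1
    m=blob(cv2.morphologyEx((w&((h[...,1]<29)|(h[...,2]<110))).astype(np.uint8),cv2.MORPH_OPEN,np.ones((3,3)))>0,u0,v0)
    c,_=cv2.findContours(m.astype(np.uint8),0,1); e=cv2.fitEllipse(max(c,key=len)); print(n,"ell",e, atz(n,*e[0],.03))
    vis=p.copy(); cv2.drawContours(vis,c,-1,(255,0,255),1); save(cv2.resize(vis[v0-32:v0+32,u0-32:u0+32],(400,400),interpolation=0),n+"h.png")
cv2.imwrite("pics/h.png",np.hstack([cv2.imread("pics/toph.png"),cv2.imread("pics/sideh.png")]))
E
```

```text
top neck_rim 0.77 [346.3, 212.8] [ 0.5529 -0.0681  0.074 ]
top pins 0.62 [341.7, 211.8] [ 0.5563 -0.0534  0.066 ]
top filter_head 0.93 [343.0, 214.8] [ 0.5497 -0.0624  0.    ]
top 0.022 908 [ 0.5538 -0.0636  0.0291] [ 0.4899 -0.129   0.022 ] [ 0.641  -0.0023  0.0399]
top 0.062 44 [ 0.5526 -0.0652  0.0718] [ 0.5293 -0.0878  0.0629] [ 0.5727 -0.0445  0.079 ]
top ell ((346.3445739746094, 211.430908203125), (32.451866149902344, 37.01435470581055), 173.75698852539062) [ 0.5599 -0.0715  0.03  ]
side neck_rim 0.93 [321.8, 195.4] [ 0.5529 -0.036   0.074 ]
side pins 0.59 [321.0, 191.4] [ 0.5589 -0.0751  0.066 ]
side filter_head 0.59 [320.1, 209.1] [ 0.5618 -0.0609  0.    ]
side 0.022 477 [ 0.5569 -0.0436  0.0292] [ 0.4941 -0.112   0.0221] [0.6474 0.0061 0.0395]
side 0.062 72 [ 0.5566 -0.0604  0.0693] [ 0.5359 -0.0848  0.062 ] [ 0.5757 -0.0401  0.0777]
side ell ((321.2043151855469, 202.2353973388672), (20.92632293701172, 30.753416061401367), 82.59546661376953) [ 0.5574 -0.0603  0.03  ]
```

View pics/h.png

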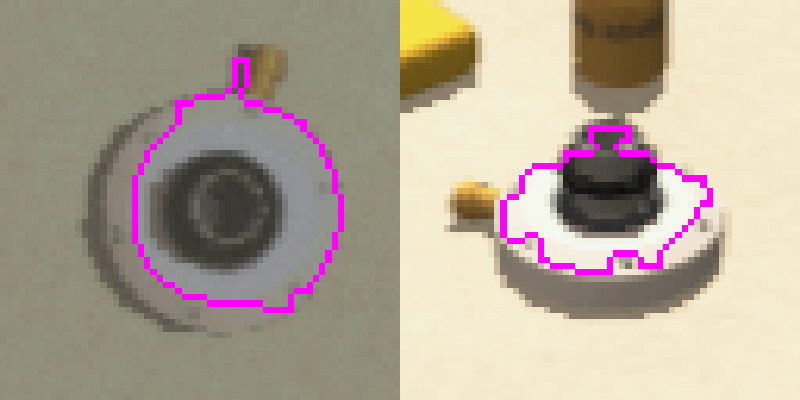

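Read from the pictures: the neck ring sits near (0.554, -0.065) and depth agrees. The blue cup is at (0.486, 0.270). I'm moving above blue and turning the tool so that its x axis is world y and its y axis is world x.

```bash
T='[11.07,-13.38,1.0,0,0,-8.22,1]'; python3 -m pendant '[[11.07,-13.38,1.0,0,0,-8.22,1],[11.07,-13.38,1.0,0,0,-8.22,1],[11.07,-13.38,1.0,0,0,-8.22,1],[11.07,-13.38,1.0,0,0,-8.22,1],[11.07,-13.38,1.0,0,0,-8.22,1],[11.07,-13.38,1.0,0,0,-8.22,1],[11.07,-13.38,1.0,0,0,-8.22,1],[11.07,-13.38,1.0,0,0,-8.22,1],[11.07,-13.38,1.0,0,0,-8.22,1],[11.07,-13.38,1.0,0,0,-8.22,1]]' 40
cat > g.py <<'E'
import sys
from h import *
np.set_printoptions(precision=4,suppress=True)
s=manip.get_obs(); M=R.from_quat(s["ee_rot"]).as_matrix()
print("t",round(s["clock"],2),"pos",s["position"],"tip",manip.tip_reach,"yaw x",np.degrees(np.arctan2(M[1,0],M[0,0])),"z",M[:,2],"F",s["ft_force"],"w",s["grip_width"],s["grasp_force"],"j",s["joint_pos"])
if len(sys.argv)>3:
    g=np.array(sys.argv[1:4],float); yaw=np.radians(float(sys.argv[4])); T=np.array([[np.cos(yaw),np.sin(yaw),0],[np.sin(yaw),-np.cos(yaw),0],[0,0,-1.]])
    print("units",M.T@(g-s["position"])/.05, np.degrees(R.from_matrix(M.T@T).as_rotvec())/8)
E
python3 g.py .486 .27 .13 90
```

```text
clock: 2.15
position: [0.4223, 0.0331, 0.2097]
ee_rot: [0.708, 0.707, 0.0, 0.001]
ft_force: [1.7, -0.2, 0.3]
grip_width: 1.0
grasp_force: 0.0
t 2.15 pos [0.4223 0.0331 0.2097] tip 0.014 yaw x 89.9094939592521 z [ 0.0015 -0.0009 -1.    ] F [ 1.722  -0.2001  0.2653] w 0.9997560664128303 0.0 j [ 0.632  -0.0707 -0.773   1.9718 -0.0514  1.2195 -0.1237]
units [4.7407 1.2647 1.5921] [ 0.0108  0.0064 -0.0113]
```

```bash
python3 -m pendant '[[1.2,0.3,0.4,0,0,0,0.4],[2.4,0.6,0.8,0,0,0,0.4],[3.6,0.95,1.2,0,0,0,0.4],[4.74,1.26,1.6,0,0,0,0.4],[4.74,1.26,1.6,0,0,0,0.4],[4.74,1.26,2.4,0,0,0,0.4],[4.74,1.26,2.6,0,0,0,0.4],[4.74,1.26,2.6,0,0,0,0.4],[4.74,1.26,2.6,0,0,0,0.4],[4.74,1.26,2.6,0,0,0,0.4]]' 40; python3 g.py .486 .27 .055 90
```

```text
clock: 3.4
position: [0.486, 0.2682, 0.0806]
ee_rot: [0.708, 0.706, 0.001, 0.001]
ft_force: [0.0, -0.8, -0.9]
grip_width: 0.699
grasp_force: 0.0
t 3.4 pos [0.486  0.2682 0.0806] tip 0.014 yaw x 89.89877594260327 z [ 0.0019  0.0003 -1.    ] F [ 0.0435 -0.8234 -0.9215] w 0.6985110043394522 0.0 j [ 0.1393  0.4857 -0.8843  1.7926  0.4265  1.0651 -0.9019]
units [ 0.0366 -0.0002  0.5115] [ 0.0134 -0.0024 -0.0127]
```

```bash
python3 -m pendant '[[0.03,0,0.3,0,0,0,0.4],[0.03,0,0.5,0,0,0,0.4],[0.03,0,0.5,0,0,0,0.4],[0.03,0,0.5,0,0,0,-0.4],[0.03,0,0.5,0,0,0,-0.6],[0.03,0,0.5,0,0,0,-0.6],[0.03,0,0.5,0,0,0,-0.6],[0.03,0,0.5,0,0,0,-0.6],[0.03,0,0.5,0,0,0,-0.6],[0.03,0,0.5,0,0,0,-0.6]]' 30; python3 g.py .486 .27 .16 90
```

```text
clock: 4.65
position: [0.4855, 0.2698, 0.0546]
ee_rot: [0.708, 0.707, 0.0, 0.0]
ft_force: [0.2, 0.6, 5.2]
grip_width: 0.437
grasp_force: 30.6
t 4.65 pos [0.4855 0.2698 0.0546] tip 0.014 yaw x 89.92386280322569 z [ 0.0005  0.0002 -1.    ] F [0.1713 0.5822 5.203 ] w 0.43743471177449306 30.56629209095263 j [ 0.1167  0.522  -0.8623  1.8082  0.4593  1.0244 -0.9271]
units [ 0.0048  0.0116 -2.1077] [ 0.0038 -0.0013 -0.0095]
```

```bash
python3 -m pendant '[[0,0,-0.8,0,0,0,-0.6],[0,0,-1.6,0,0,0,-0.6],[-0.8,0.2,-2.2,0,0,0,-0.6],[-2,0.45,-2.2,0,0,0,-0.6],[-3.2,0.7,-2.2,0,0,0,-0.6],[-4.4,0.95,-2.2,0,0,0,-0.6],[-5.6,1.2,-2.2,0,0,0,-0.6],[-6.69,1.38,-2.2,0,0,0,-0.6],[-6.69,1.38,-2.2,0,0,0,-0.6],[-6.69,1.38,-2.2,0,0,0,-0.6]]' 30
cat > look.py <<'E'
from h import *
import sys
tag=sys.argv[1]
for n,P in (("top",[.553,-.065,.09]),("side",[.555,-.064,.09])):
    p,d=manip.camera(n); save(p,f"{tag}_{n}.png"); u,v=map(int,pix(n,P)); print(n,u-26,v-26)
    save(cv2.resize(p[v-26:v+26,u-26:u+26],(400,400),interpolation=0),f"x_{n}.png")
cv2.imwrite(f"pics/{tag}.png",np.hstack([cv2.imread("pics/x_top.png"),cv2.imread("pics/x_side.png")]))
E
python3 look.py L1; python3 g.py
```

```text
clock: 5.9
position: [0.5535, -0.0645, 0.164]
ee_rot: [0.708, 0.707, -0.0, -0.0]
ft_force: [0.8, 1.4, -0.3]
grip_width: 0.429
grasp_force: 30.4
top 319 186
side 295 161
t 6.0 pos [ 0.5536 -0.0634  0.1643] tip 0.014 yaw x 90.05638885082764 z [-0.0002  0.0003 -1.    ] F [-0.2355  0.4803  0.323 ] w 0.43363724957641214 30.42418495446327 j [ 0.722   0.356  -0.8247  1.7116  0.2782  1.1964 -0.1735]
```

View pics/L1.png

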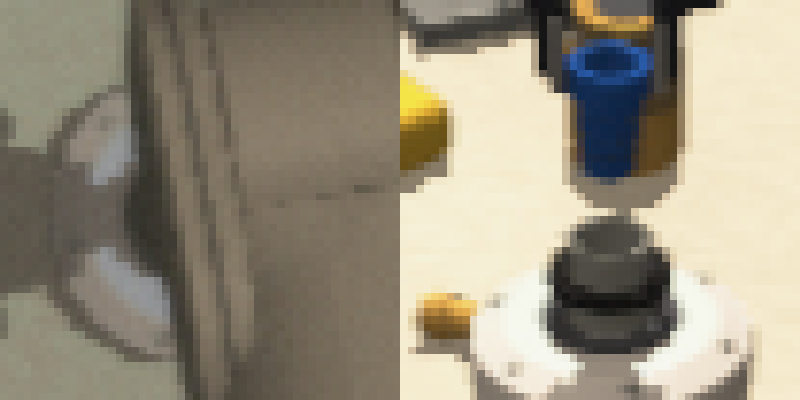

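Side view: blue's rim centre is near (322.6, 169), directly above the neck rim at (322.6, 191.4). x is aligned, so now I compare y in the same view.

```bash
python3 - <<'E'
from h import *
np.set_printoptions(precision=4,suppress=True)
print(atz("side",322.1,191.0,.074),atz("side",322.1,168.6,.1635))
p=cv2.imread("pics/L1_side.png")[:,:,::-1].copy()
z=.1643-.0546
u,v=pix("side",[.554,-.064,z+.03]); h=cv2.cvtColor(p,cv2.COLOR_RGB2HSV)
m=masks("side","coarse",p,u,v); print(fit("side","coarse",m,.554,-.064,z))
# column-wise vertical profile through the neck axis
u=322
g=cv2.cvtColor(p,cv2.COLOR_RGB2GRAY); print(g[184:210,u-1:u+2].mean(1).astype(int)); print("rows of neck, cols 310..335"); print(g[188:206:2,308:338])
for r in(.0175,.02):
  for y in(-.068,-.062): print(r,y,pix("side",[.5545,y-r,.074]),pix("side",[.5545,y+r,.074]))
E
```

```text
[ 0.5541 -0.065   0.074 ] [ 0.553  -0.0639  0.1635]
(array([ 0.5554, -0.0685]), 150.0, 159.65625, array([ 0.0092, -0.002 ]))
[ 88 120 122 123 179  95  72  72  72  72  91  73  70  70  68  29  17  32
  67  70  76  50  45 133 138 139]
rows of neck, cols 310..335
[[237 236 237 236 235 236 235 234 234 234 235 233 223 224 187 128 123 203
  229 227 230 232 232 232 231 232 231 231 233 234]
 [238 237 237 236 236 237 237 237 229 183 110  81  75  69  71  76  80  93
  136 213 233 234 234 235 234 233 232 232 233 234]
 [237 236 236 236 235 235 237 235 185 118  91  64  67  70  72  75  76  77
  123 146 209 231 231 231 232 234 235 235 233 232]
 [238 237 236 237 237 235 183  77  52  72  80  81  90  95  92  86  75  79
   72  56  49 120 209 232 234 235 235 234 235 234]
 [236 235 238 242 244 211 109  39  50  69  77  76  75  72  71  69  68  67
   59  46  40  42 215 244 235 223 217 226 232 233]
 [241 243 244 245 246 243 175  30  39  35  36  55  69  73  70  63  57  50
   34  21  24  61 218 246 246 245 239 236 238 236]
 [232 245 245 246 245 210 120  65  29  24  15  18  16  16  18  17  16  20
   16  25  39  80 111 223 246 246 245 244 238 235]
 [244 246 245 246 234 165  70  46  54  71  76  74  71  68  67  66  64  64
   61  73  62  50  81 188 239 246 246 245 240 233]
 [243 246 246 246 246 228 139  46  46  47  53  74  81  77  75  77  67  51
   48  52  50  58 210 244 246 246 245 242 235 227]]
0.0175 -0.068 (np.float64(322.438032263806), np.float64(187.9731163306376)) (np.float64(321.6611736206096), np.float64(193.1680384241752))
0.0175 -0.062 (np.float64(322.3070254277363), np.float64(188.84917056915734)) (np.float64(321.52486995164486), np.float64(194.07951305026867))
0.02 -0.068 (np.float64(322.49235911354), np.float64(187.6098279068977)) (np.float64(321.6044940671051), np.float64(193.54705958501418))
0.02 -0.062 (np.float64(322.36171875249124), np.float64(188.48343149471063)) (np.float64(321.4677998188138), np.float64(194.4611460494273))
```

```bash
python3 -m pendant '[[0,0,0.4,0,0,0,-0.6],[0,0,0.8,0,0,0,-0.6],[0,0,1.0,0,0,0,-0.6],[0,0,1.15,0,0,0,-0.6],[0,0,1.25,0,0,0,-0.6],[0,0,1.35,0,0,0,-0.6],[0,0,1.4,0,0,0,-0.6],[0,0,1.45,0,0,0,-0.6],[0,0,1.48,0,0,0,-0.6],[0,0,1.48,0,0,0,-0.6]]' 30
```

```text
clock: 7.25
position: [0.5538, -0.065, 0.0904]
ee_rot: [0.708, 0.707, -0.0, 0.0]
ft_force: [-0.3, -0.1, -0.8]
grip_width: 0.435
grasp_force: 30.4
```

```bash
python3 -m pendant '[[0,0,0.03,0,0,0,-0.6],[0,0,0.05,0,0,0,-0.6],[0,0,0.05,0,0,0,-0.6],[0,0,0.05,0,0,0,-0.6],[0,0,0.05,0,0,0,-0.6],[0,0,0.05,0,0,0,-0.6],[0,0,0.05,0,0,0,-0.6],[0,0,0.05,0,0,0,-0.6],[0,0,0.05,0,0,0,-0.6],[0,0,0.05,0,0,0,-0.6]]' 30; python3 g.py .6156 .248 .12 90
```

```text
clock: 8.5
position: [0.5541, -0.065, 0.0885]
ee_rot: [0.708, 0.707, 0.0, 0.0]
ft_force: [-3.3, -0.3, 4.8]
grip_width: 0.433
grasp_force: 31.0
t 8.5 pos [ 0.5541 -0.065   0.0885] tip 0.014 yaw x 89.92595893777408 z [ 0.0005 -0.0004 -1.    ] F [-3.2727 -0.3452  4.8495] w 0.43298121271529766 31.004218891575874 j [ 0.6848  0.4448 -0.7853  1.7817  0.3563  1.0623 -0.2298]
units [ 6.2604  1.2227 -0.6325] [ 0.0035  0.0032 -0.0093]
```

```bash
python3 -m pendant '[[0,0,0.03,0,0,0,-0.2],[0,0,0.03,0,0,0,0.2],[0,0,0,0,0,0,0.3],[0,0,-0.4,0,0,0,0.4],[0,0,-1.2,0,0,0,0.4],[1.0,0.2,-1.4,0,0,0,0.4],[2.2,0.42,-1.4,0,0,0,0.4],[3.4,0.65,-1.4,0,0,0,0.4],[4.6,0.88,-1.2,0,0,0,0.4],[5.8,1.1,-0.9,0,0,0,0.4]]' 30; python3 look.py L2;  python3 g.py .6156 .248 .051 90
```

```text
clock: 9.75
position: [0.6102, 0.2265, 0.1346]
ee_rot: [0.708, 0.706, 0.001, 0.001]
ft_force: [0.8, 0.4, -0.3]
grip_width: 0.7
grasp_force: 0.0
top 319 186
side 295 161
t 9.85 pos [0.6065 0.2337 0.1328] tip 0.014 yaw x 90.50468877864306 z [-0.0023  0.0048 -1.    ] F [-0.9074  0.5576  0.0398] w 0.699346755297491 0.0 j [ 0.1521  0.6066 -0.827   1.4876  0.4527  1.2475 -0.721 ]
units [0.2775 0.1882 1.6371] [-0.0161 -0.0341  0.0631]
```

View pics/L2.png

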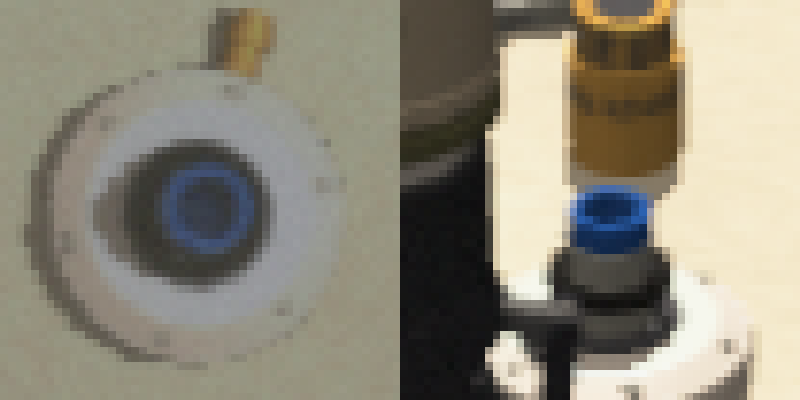

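Both views show blue standing straight in the neck, its rim centred at about (346,213) in the top view and (322,188) in the side view. Next is the orange cup.

```bash
python3 -m pendant '[[0.46,0.13,0.3,0,0,0,0.4],[0.46,0.13,0.6,0,0,0,0.4],[0.46,0.13,0.8,0,0,0,0.4],[0.46,0.13,0.8,0,0,0,0.4],[0.46,0.13,1.2,0,0,0,0.4],[0.46,0.13,1.5,0,0,0,0.4],[0.46,0.13,1.65,0,0,0,0.4],[0.46,0.13,1.65,0,0,0,0.4],[0.46,0.13,1.65,0,0,0,0.4],[0.46,0.13,1.65,0,0,0,0.4]]' 30;  python3 g.py .6156 .248 .051 90
python3 - <<'E'
from h import *
np.set_printoptions(precision=4,suppress=True)
SH["band"]=[(.04,19),(.054,19)]
for n in("top","side"):
    p=cv2.imread(f"pics/L2_{n}.png")[:,:,::-1].copy(); u,v=pix(n,[.5545,-.064,.085])
    m=masks(n,"coarse",p,u,v); print(n,fit(n,"band",m,.5545,-.064,.034))
E
```

```text
clock: 11.1
position: [0.616, 0.2479, 0.051]
ee_rot: [0.708, 0.707, 0.0, 0.0]
ft_force: [0.6, 1.1, 0.0]
grip_width: 0.701
grasp_force: 0.0
t 11.1 pos [0.616  0.2479 0.051 ] tip 0.014 yaw x 89.93030022247858 z [ 0.0009  0.0003 -1.    ] F [0.6067 1.0966 0.0407] w 0.7009265753123903 0.0 j [ 0.0909  0.7136 -0.7729  1.5094  0.5287  1.135  -0.787 ]
units [ 0.0018 -0.0079  0.0004] [ 0.0064 -0.0022 -0.0087]
top (array([ 0.5537, -0.0677]), 939.0, 111.6875, array([ 0.0041, -0.0194]))
side (array([ 0.555 , -0.0658]), 78.0, 87.40625, array([ 0.0006, -0.0048]))
```

```bash
python3 -m pendant '[[0,0,0,0,0,0,-0.4],[0,0,0,0,0,0,-0.7],[0,0,0,0,0,0,-0.7],[0,0,0,0,0,0,-0.7],[0,0,0,0,0,0,-0.7],[0,0,-0.6,0,0,0,-0.7],[0,0,-1.2,0,0,0,-0.7],[0,0,-1.8,0,0,0,-0.7],[0,0,-2.4,0,0,0,-0.7],[0,0,-2.4,0,0,0,-0.7]]' 30;  python3 g.py .5541 -.0655 .175 90
python3 - <<'E'
from h import *
np.set_printoptions(precision=4,suppress=True)
SH["band"]=[(.04,19),(.054,19)]
p=cv2.imread("pics/L2_top.png")[:,:,::-1].copy(); r=p.astype(float); q=r[...,2]/(r[...,0]+1)
print(atz("top",345.7,212.55,.088)); print((q[205:221,336:356]*100).astype(int))
E
```

```text
clock: 12.35
position: [0.6166, 0.2483, 0.1726]
ee_rot: [0.708, 0.707, 0.002, 0.001]
ft_force: [0.1, -0.3, -0.6]
grip_width: 0.356
grasp_force: 29.8
t 12.35 pos [0.6166 0.2483 0.1726] tip 0.014 yaw x 89.92132005461556 z [ 0.0033  0.0013 -1.    ] F [ 0.069  -0.251  -0.5998] w 0.3561319861953887 29.825986325740814 j [ 0.1192  0.5984 -0.8312  1.4066  0.4443  1.3256 -0.7316]
units [-6.2769 -1.2402 -0.0603] [ 0.0236 -0.009  -0.0098]
[ 0.5529 -0.0651  0.088 ]
[[101 100  99  93  93  91  87  87  87  86  87  89  95  99 102 103 102 103
  102 103]
 [ 99  91  90  90  83  83  86  88  92 101  96  91  89  93  97 102 102 103
  102 102]
 [ 89  88  86  88  89  88  98 118 140 152 154 144 115  96  91  97 101 103
  102 103]
 [ 84  87  83  85  93 117 143 172 174 174 176 179 162 145 103  94  99 102
  102 102]
 [ 87  86  86  86 113 148 176 166 143 123 118 132 153 172 143 103  92 100
  102 102]
 [ 86  89  86  90 126 175 172 133 110 110 105 105 124 162 165 129  95  99
  103 102]
 [ 88  84  89  96 134 164 146 122 132 121 114 103 101 145 177 148  96  97
  102 103]
 [ 88  85  87 106 146 169 132 125 128 128 124 110 103 127 169 162 100  94
  100 101]
 [ 86  85  83 109 141 174 145 131 125 127 129 116 101 132 169 167 101  95
  101 102]
 [ 81  82  79 100 132 175 155 138 123 128 124 115 112 140 168 148  95  95
  101 101]
 [ 86  88  81  89 120 164 175 148 131 124 122 118 128 160 165 120  90  97
  101 102]
 [ 80  81  84  87 105 143 173 168 151 142 130 142 156 166 140  96  86  97
  102 104]
 [ 84  83  86  83  85 103 130 164 169 171 178 175 164 127 101  86  93  99
  102 102]
 [ 86  84  84  82  84  89  92 109 134 151 147 128 115  93  85  86  97 102
  102 102]
 [ 87  86  87  81  88  86  92  90  93  98  98  96  88  86  84  94 101 101
  103 101]
 [ 90  86  86  88  85  87  86  84  84  83  88  83  90  90  92 100 102 102
  103 103]]
```

```bash
python3 -m pendant '[[-1.1,-0.22,0,0,0,0,-0.7],[-2.2,-0.44,0,0,0,0,-0.7],[-3.3,-0.66,0,0,0,0,-0.7],[-4.4,-0.88,0,0,0,0,-0.7],[-5.4,-1.07,0,0,0,0,-0.7],[-6.27,-1.24,0,0,0,0,-0.7],[-6.27,-1.24,0,0,0,0,-0.7],[-6.27,-1.24,0,0,0,0,-0.7],[-6.27,-1.24,0.3,0,0,0,-0.7],[-6.27,-1.24,0.4,0,0,0,-0.7]]' 30;  python3 look.py L3; python3 g.py .5541 -.0655 .103 90
```

```text
clock: 13.6
position: [0.5527, -0.0646, 0.1488]
ee_rot: [0.707, 0.707, -0.0, -0.001]
ft_force: [-0.2, 0.0, 0.2]
grip_width: 0.357
grasp_force: 29.9
top 319 186
side 295 161
t 13.7 pos [ 0.5528 -0.065   0.1493] tip 0.014 yaw x 89.99837694596174 z [-0.0017  0.0006 -1.    ] F [-0.3423 -0.4546 -0.6592] w 0.35250410187105785 29.920527040958405 j [ 0.7292  0.3757 -0.8323  1.7276  0.2981  1.1725 -0.1861]
units [-0.0105  0.0278  0.9256] [-0.0119 -0.004  -0.0002]
```

View pics/L3.png

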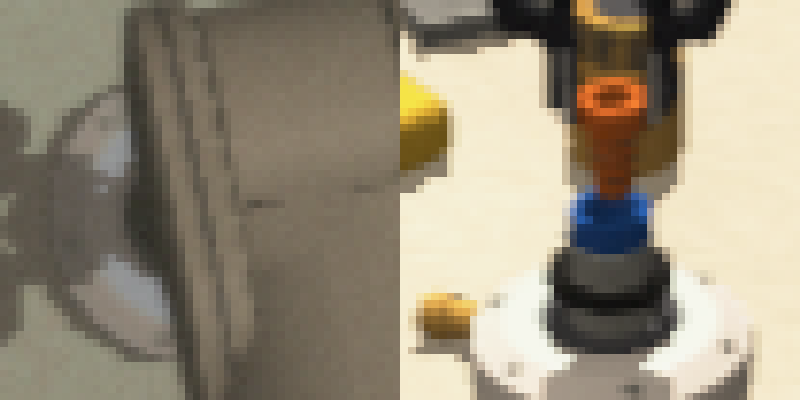

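Side view: orange's axis (u≈322.2) is within about 1 mm of blue's (u≈321.8), with its tip just above blue's mouth. Lowering it.

```bash
python3 -m pendant '[[0,0.01,0.1,0,0,0,-0.7],[0,0.01,0.25,0,0,0,-0.7],[0,0.01,0.4,0,0,0,-0.7],[0,0.01,0.55,0,0,0,-0.7],[0,0.01,0.7,0,0,0,-0.7],[0,0.01,0.8,0,0,0,-0.7],[0,0.01,0.86,0,0,0,-0.7],[0,0.01,0.9,0,0,0,-0.7],[0,0.01,0.93,0,0,0,-0.7],[0,0.01,0.93,0,0,0,-0.7]]' 30;  python3 g.py .5541 -.0655 .103 90
```

```text
clock: 14.95
position: [0.5538, -0.0658, 0.1039]
ee_rot: [0.708, 0.707, -0.0, 0.0]
ft_force: [-0.3, 0.5, -0.7]
grip_width: 0.356
grasp_force: 29.9
t 14.95 pos [ 0.5538 -0.0658  0.1039] tip 0.014 yaw x 89.92195160088188 z [ 0.     -0.0001 -1.    ] F [-0.2933  0.4549 -0.6856] w 0.3564577199587137 29.920687973499298 j [ 0.7057  0.4296 -0.8081  1.7688  0.3463  1.0917 -0.221 ]
units [0.0056 0.0061 0.0189] [ 0.0001  0.0005 -0.0098]
```

```bash
python3 -m pendant '[[0,0,0.03,0,0,0,-0.7],[0,0,0.05,0,0,0,-0.7],[0,0,0.05,0,0,0,-0.7],[0,0,0.03,0,0,0,-0.2],[0,0,0.01,0,0,0,0.4],[0,0,0,0,0,0,0.6],[0,0,-0.6,0,0,0,0.8],[0,0,-1.2,0,0,0,0.8],[-0.8,0,-1.4,0,0,0,0.8],[-2,0.1,-1.4,0,0,0,0.8]]' 30;  python3 g.py .5625 -.2715 .14 90
```

```text
clock: 16.2
position: [0.5595, -0.1651, 0.1755]
ee_rot: [0.706, 0.708, 0.001, 0.001]
ft_force: [0.4, -0.3, 0.3]
grip_width: 0.904
grasp_force: 0.0
t 16.2 pos [ 0.5595 -0.1651  0.1755] tip 0.014 yaw x 90.15545242512411 z [ 0.0025 -0.0007 -1.    ] F [ 0.4403 -0.2595  0.2509] w 0.9040960191929516 0.0 j [ 0.8479  0.3958 -0.793   1.6344  0.2958  1.2335 -0.002 ]
units [-2.1276  0.0516  0.7123] [0.0177 0.005  0.0194]
```

```bash
python3 -m pendant '[[-1.1,0.07,0,0,0,0,0.8],[-2.11,0.07,0.3,0,0,0,0.8],[-2.11,0.07,0.6,0,0,0,0.8],[-2.11,0.07,0.6,0,0,0,0.8],[-2.11,0.07,0.9,0,0,0,0.8],[-2.11,0.07,1.3,0,0,0,0.8],[-2.11,0.07,1.7,0,0,0,0.8],[-2.11,0.07,1.98,0,0,0,0.8],[-2.11,0.07,1.98,0,0,0,0.8],[-2.11,0.07,1.98,0,0,0,0.8]]' 30; python3 g.py .5625 -.2715 .075 90; python3 - <<'E'
from h import *
for n,P in (("top",[.553,-.065,.09]),("side",[.555,-.064,.09])):
    p,d=manip.camera(n); save(p,f"L4_{n}.png"); u,v=map(int,pix(n,P)); print(n,u-26,v-26)
    x=p[v-26:v+26,u-26:u+26] ; save(cv2.resize(x,(400,400),interpolation=0),f"x_{n}.png")
cv2.imwrite("pics/L4.png",np.hstack([cv2.imread("pics/x_top.png"),cv2.imread("pics/x_side.png")]))
E
```

```text
clock: 17.45
position: [0.5625, -0.2713, 0.0755]
ee_rot: [0.708, 0.707, 0.0, 0.0]
ft_force: [1.0, -0.2, -0.1]
grip_width: 0.899
grasp_force: 0.0
t 17.45 pos [ 0.5625 -0.2713  0.0755] tip 0.014 yaw x 89.92773680538976 z [ 0.0008 -0.0003 -1.    ] F [ 0.9524 -0.2085 -0.1271] w 0.8985159584806606 0.0 j [ 0.9033  0.5751 -0.6955  1.6131  0.4019  1.1002  0.101 ]
units [-0.0035  0.0009  0.0098] [ 0.0059  0.0022 -0.009 ]
top 319 186
side 295 161
```

View pics/L4.png

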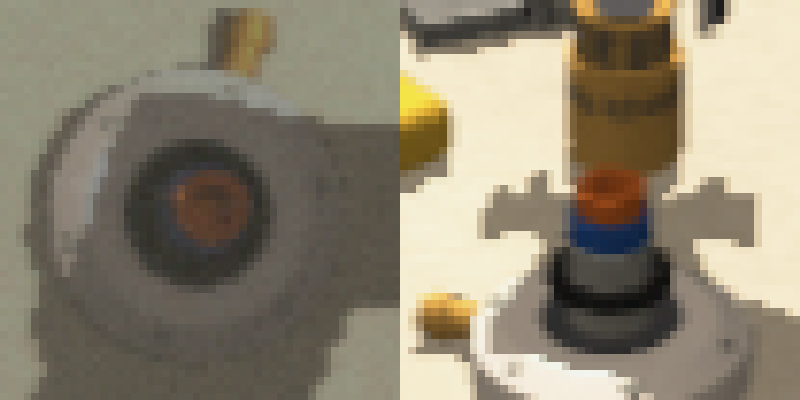

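Both views show orange nested concentrically on blue, so I'm gripping the cap.

```bash
python3 -m pendant '[[0,0,0,0,0,0,0.2],[0,0,0,0,0,0,0],[0,0,0,0,0,0,0],[0,0,0,0,0,0,0],[0,0,0,0,0,0,0],[0,0,-0.6,0,0,0,0],[0,0,-1.3,0,0,0,0],[0,0,-2,0,0,0,0],[0,0,-2.5,0,0,0,0],[0,0,-2.5,0,0,0,0]]' 70; python3 g.py .5541 -.0655 .2 90
```

```text
clock: 18.8
position: [0.5629, -0.2714, 0.2018]
ee_rot: [0.708, 0.707, 0.0, 0.002]
ft_force: [0.2, -0.0, -2.1]
grip_width: 0.56
grasp_force: 72.9
t 18.8 pos [ 0.5629 -0.2714  0.2018] tip 0.014 yaw x 89.92338170575194 z [ 0.0028 -0.0017 -1.    ] F [ 0.2333 -0.0244 -2.1125] w 0.5598680885745793 72.9001772403717 j [ 0.9359  0.4553 -0.7448  1.4918  0.3143  1.3136  0.1615]
units [ 4.1187 -0.181   0.0284] [ 0.0203  0.0119 -0.0096]
```

```bash
python3 -m pendant '[[0.9,-0.03,0,0,0,0,0],[1.9,-0.06,0,0,0,0,0],[2.9,-0.1,0,0,0,0,0],[3.7,-0.14,0,0,0,0,0],[4.12,-0.17,0,0,0,0,0],[4.12,-0.17,0,0,0,0,0],[4.12,-0.17,0.1,0,0,0,0],[4.12,-0.17,0.2,0,0,0,0],[4.12,-0.17,0.3,0,0,0,0],[4.12,-0.17,0.3,0,0,0,0]]' 70; python3 look.py L5; python3 g.py .5541 -.0655 .15 90
```

```text
clock: 20.05
position: [0.5535, -0.0657, 0.1844]
ee_rot: [0.708, 0.706, -0.0, -0.0]
ft_force: [0.4, -0.1, -1.6]
grip_width: 0.559
grasp_force: 72.8
top 319 186
side 295 161
t 20.15 pos [ 0.5538 -0.0654  0.185 ] tip 0.014 yaw x 89.9184939457013 z [ 0.  0. -1.] F [ 0.2771  0.505  -0.9688] w 0.5599144640408683 72.83767819404602 j [ 0.7448  0.3408 -0.8475  1.6866  0.2685  1.2359 -0.1649]
units [-0.003   0.0054  0.6991] [ 0.0003 -0.0002 -0.0102]
```

View pics/L5.png

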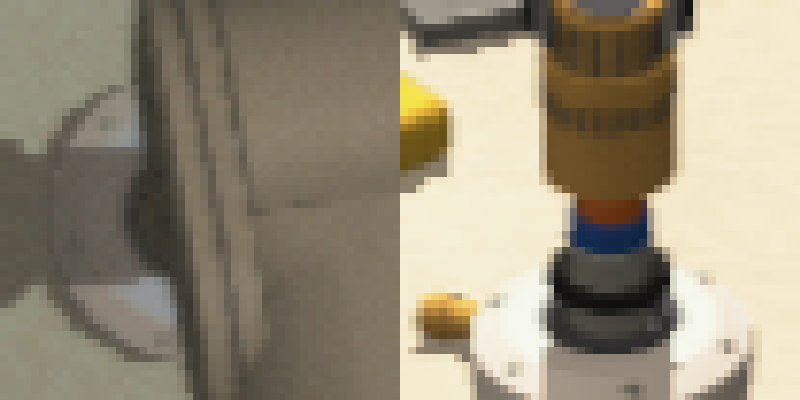

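Side view: the cap's axis (u≈322) lies over the strainers (u≈322), so I'm lowering it slowly and watching the force.

```bash
python3 -m pendant '[[0,0,0.1,0,0,0,0],[0,0,0.2,0,0,0,0],[0,0,0.3,0,0,0,0],[0,0,0.4,0,0,0,0],[0,0,0.5,0,0,0,0],[0,0,0.57,0,0,0,0],[0,0,0.64,0,0,0,0],[0,0,0.7,0,0,0,0],[0,0,0.75,0,0,0,0],[0,0,0.78,0,0,0,0]]' 70; python3 g.py .5541 -.0655 .1415 90
```

```text
clock: 21.4
position: [0.5538, -0.0652, 0.1458]
ee_rot: [0.708, 0.707, -0.0, 0.0]
ft_force: [-0.6, -0.3, -1.7]
grip_width: 0.561
grasp_force: 72.8
t 21.4 pos [ 0.5538 -0.0652  0.1458] tip 0.014 yaw x 89.93135917629087 z [-0.     -0.0001 -1.    ] F [-0.5593 -0.2617 -1.7266] w 0.5614425612218868 72.8372848033905 j [ 0.7282  0.381  -0.8321  1.7299  0.3039  1.1655 -0.1911]
units [-0.0055  0.0063  0.0869] [-0.0001  0.0006 -0.0086]
```

```bash
python3 -m pendant '[[0,0,0.04,0,0,0,0],[0,0,0.08,0,0,0,0],[0,0,0.1,0,0,0,0],[0,0,0.11,0,0,0,0],[0,0,0.12,0,0,0,0],[0,0,0.12,0,0,0,0],[0,0,0.12,0,0,0,0],[0,0,0.12,0,0,0,0],[0,0,0.12,0,0,0,0],[0,0,0.12,0,0,0,0]]' 70; python3 g.py
```

```text
clock: 22.65
position: [0.5538, -0.0652, 0.14]
ee_rot: [0.708, 0.707, -0.0, 0.0]
ft_force: [0.3, -0.0, -1.5]
grip_width: 0.56
grasp_force: 72.8
t 22.65 pos [ 0.5538 -0.0652  0.14  ] tip 0.014 yaw x 89.92930252309375 z [ 0.0001 -0.0001 -1.    ] F [ 0.2523 -0.0112 -1.5114] w 0.5604870439776651 72.8369128704071 j [ 0.7254  0.3875 -0.8294  1.7359  0.3096  1.155  -0.1952]
```

```bash
python3 -m pendant '[[0,0,0.02,0,0,0,0],[0,0,0.04,0,0,0,0],[0,0,0.06,0,0,0,0],[0,0,0.08,0,0,0,0],[0,0,0.1,0,0,0,0],[0,0,0.1,0,0,0,0],[0,0,0.1,0,0,0,0],[0,0,0.1,0,0,0,0],[0,0,0.1,0,0,0,0],[0,0,0.1,0,0,0,0]]' 70; python3 g.py
```

```text
clock: 23.9
position: [0.5538, -0.0652, 0.135]
ee_rot: [0.708, 0.707, -0.0, 0.0]
ft_force: [-0.3, 1.0, -1.4]
grip_width: 0.565
grasp_force: 72.8
t 23.9 pos [ 0.5538 -0.0652  0.135 ] tip 0.014 yaw x 89.92757461910116 z [ 0.     -0.0001 -1.    ] F [-0.2928  0.9963 -1.415 ] w 0.5651620791366716 72.83727049827576 j [ 0.723   0.3932 -0.827   1.7408  0.3147  1.1462 -0.1989]
```

```bash
python3 -m pendant '[[0,0,0.02,0,0,0,0],[0,0,0.04,0,0,0,0],[0,0,0.06,0,0,0,0],[0,0,0.08,0,0,0,0],[0,0,0.1,0,0,0,0],[0,0,0.1,0,0,0,0],[0,0,0.1,0,0,0,0],[0,0,0.1,0,0,0,0],[0,0,0.1,0,0,0,0],[0,0,0.1,0,0,0,0]]' 70; python3 g.py
```

```text
clock: 25.15
position: [0.5538, -0.0653, 0.13]
ee_rot: [0.708, 0.707, 0.0, 0.0]
ft_force: [-2.8, -0.2, 5.2]
grip_width: 0.559
grasp_force: 73.5
t 25.15 pos [ 0.5538 -0.0653  0.13  ] tip 0.014 yaw x 89.92579906171456 z [ 0.0001 -0.0001 -1.    ] F [-2.7788 -0.1614  5.163 ] w 0.5590751876801087 73.4618604183197 j [ 0.7204  0.3989 -0.8245  1.7456  0.3197  1.1373 -0.2026]
```

The force is consistent with the spring seat: contact near mouth height 56 mm and no pin contact, so it keyed without turning. I'll press on to the stop.

```bash
python3 -m pendant '[[0,0,0.02,0,0,0,0],[0,0,0.04,0,0,0,0],[0,0,0.06,0,0,0,0],[0,0,0.08,0,0,0,0],[0,0,0.09,0,0,0,0],[0,0,0.1,0,0,0,0],[0,0,0.11,0,0,0,0],[0,0,0.12,0,0,0,0],[0,0,0.12,0,0,0,0],[0,0,0.12,0,0,0,0]]' 70; python3 g.py
```

```text
clock: 26.4
position: [0.5541, -0.0652, 0.1255]
ee_rot: [0.708, 0.707, -0.0, 0.001]
ft_force: [-8.3, 1.0, 20.8]
grip_width: 0.56
grasp_force: 75.3
t 26.4 pos [ 0.5541 -0.0652  0.1255] tip 0.014 yaw x 89.92339521928996 z [ 0.0005 -0.001  -1.    ] F [-8.3396  0.9621 20.803 ] w 0.5596673717539067 75.29417753219604 j [ 0.7174  0.4043 -0.8221  1.7496  0.3255  1.1293 -0.2071]
```

```bash
python3 -m pendant '[[0,0,0.01,0,0,0,0],[0,0,0.02,0,0,0,0],[0,0,0.02,0,0,0,0],[0,0,0.02,0,0,0,0],[0,0,0.02,0,0,0,0],[0,0,0.02,0,0,0,0],[0,0,0.02,0,0,0,0],[0,0,0.02,0,0,0,0],[0,0,0.02,0,0,0,0],[0,0,0.02,0,0,0,0]]' 70; python3 g.py; python3 look.py L6
```

```text
clock: 27.65
position: [0.5542, -0.0652, 0.1254]
ee_rot: [0.708, 0.707, -0.0, 0.001]
ft_force: [-12.0, -0.2, 30.9]
grip_width: 0.561
grasp_force: 76.3
t 27.65 pos [ 0.5542 -0.0652  0.1254] tip 0.014 yaw x 89.9241463068057 z [ 0.0007 -0.0015 -1.    ] F [-11.9572  -0.1543  30.8742] w 0.5609829675273283 76.28059029579163 j [ 0.7169  0.4045 -0.822   1.7497  0.3263  1.1291 -0.2079]
top 319 186
side 295 161
```

View pics/L6.png

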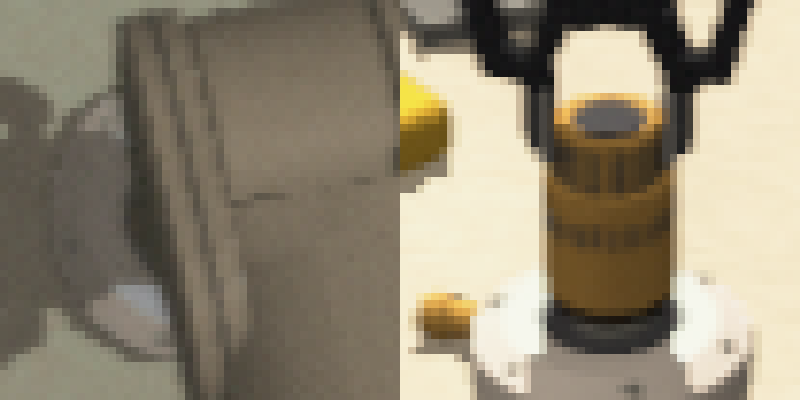

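The cap sits down over the sprung ring. A further push raised the force by 10 N and moved it only 0.1 mm, so it is on the hard stop and held there. Handing in.

```bash
python3 -c "
from workcell import manip
print(manip.hand_in())"
```

```text
the job is handed in; nothing more can be done
None
```

The slip filter is together and handed in: blue strainer in the neck, orange nested in it, and the brass cap keyed over the pins without needing to be turned. The arm is still pressing the cap fully home at about 31 N. The simulator gave no verdict.

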